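# Tuck the flap and close the mailer of punched board discs

### The job

Close the open cardboard mailer that is packed with punched board discs: fold the tuck flap on the free edge of its lid inward, swing the lid over, and press it down flat so that the flap ends up tucked inside, behind the rolled lip of the wall opposite the hinge. Only push with the fingertips, and gently: the carton must not be lifted, shoved along or crushed, and the stamp, the masking tape and the staple box stay as they are.

Things in the scene. Friction and masses are not known exactly. Their poses are not given: they have to be found in the camera images.
- carton: Brown cardboard mailer, 130 (x) x 190 (y) x 60 mm without lid, about 1.4 kg. Origin: centre of underside; z up, -x = front (faces between near-right and far-right), +x = back with the hinge. Front and side walls: 6 mm rolled board, rounded lips 60 mm up; front wall's inner face at x = -59 mm. Disc stacks under 40 mm high fill it from x = -40 to +58 mm; the gap in front of them takes the flap.
- lid (a joint): Lid angle about the back wall's top edge (along carton y), rad: 0 = flat on the walls, top face 63 mm above the table; pi/2 = upright; starts open at 1.35 to 1.9, stop at 2.0. Stiff crease: stays where left, about 0.06 N m to turn. Board 119 mm from hinge to flap crease, 188 mm wide, 3 mm thick; two side ears, 22 mm deep, go down inside the side walls.
- flap (a joint): Tuck flap angle about the crease on the lid's free edge, rad: 0 = in line with the lid, pi/2 = square to it, inward; stop 1.9; starts at 0 to 0.9. Stays where folded; 0.006 N m, so pushed near its edge it yields before the lid. 32 mm from crease to edge, 3 mm thick, 168 mm wide. As the lid comes down, a flap short of square lands on or outside the front wall; at 1.7 or more it passes inside.
- lid_hinge (a point): Middle of the lid's hinge line, 63.5 mm behind (+x) and 61.5 mm above the carton's origin. Axes turn with the lid: -x runs from the hinge along the lid to its free edge, z out of its outer face (up when shut, to the back when open).
- flap_crease (a point): Middle of the crease between lid and flap, 119 mm from lid_hinge, in the mid-plane of the 3 mm board. Axes turn with the flap: -x runs from the crease to the flap's free edge, z out of its outer face.
- flap_edge (a point): Middle of the flap's free edge, 32 mm from the crease. When tucked home it is about 30 mm above the table and between the inner face of the front wall and the discs.
- rubber_stamp: Wooden-handled rubber stamp, 27 x 62 x 81 mm, standing upright to the left of the carton; origin at the centre of its underside, z up. Leave it alone.
- masking_tape: Roll of white masking tape, 107 mm across, 25 mm high, lying flat beyond the carton, on the right; origin at the centre of its underside. Leave it alone.
- staple_box: Small cardboard staple box with a red and white top, 36 x 58 x 19 mm, lying beyond the carton; origin at the centre of its underside. Leave it alone.

How it is judged:
By the outcome, as a careful person would: the job done as asked, in the order asked, and still so for the second after the job is handed in, with the robot touching nothing.
It also fails if it takes over 50 s, if anything falls off the work surface, if the arm or the gripper's body presses on something with over 40 N, if the wrist force passes 120 N, or if a joint passes its speed limit or range.

### The arm

A 7-joint arm with a two-finger parallel gripper is mounted at the origin on a cart in front of the work surface, level with it; the furniture and walls round the work are solid. World frame = base frame: x ahead of the robot, y to its left, z up, the work surface at z = 0. Lengths are in m, angles in rad, forces in N, time in s.
With the tool pointing down it reaches from about 0.4 to 0.85 m from the base axis. Payload 10.4 kg.
Tool frame: the origin (TCP) lies on the mounting face of the last link; the fingertips stand 173 mm ahead of it and the grasp point (between the pads) lies bot.grip_depth ahead of it (bot.grip_depth is the distance from the TCP to the grasp point, in m); z points along the fingers, y is the line along which they close (so a half turn about z gives the same grasp; the last joint's range is limited). The gripper opens to 85 mm and grips with 20 to 120 N. Pads are 22 mm wide; open, the fingers measure 114 mm over their backs; the gripper's body (76 mm by 85 mm) begins 54 mm behind the grasp point. The pads swing forward as they close: fully open they stand 13 mm farther back than shut.
Start: joints at [-1.278, 0.332, -0.065, 1.46, 0.022, 1.35, -0.088], TCP at [0.194, 0.594, 0.405] pointing down, gripper open.
Joint ranges: [-2.6, 2.6], [-0.5, 2.12], [-1.47, 1.34], [0.16, 2.42], [-1.27, 4.41], [0.06, 2.06], [-2.6, 2.6]. Speed limits (rad/s): [2.22, 2.22, 2.79, 2.79, 3.14, 3.14, 3.14].

### API

Orientations are given as a unit quaternion [x, y, z, w].
In Python, from station import bot gives the robot as it stands. The module is installed in compiled form; this text tells all that it offers.
- The arm moves only by the tool send_rows, never from a script. Its argument "increments" is a list that holds one entry, the list of rows, each a list of 7 numbers: the shift along the tool's x, y, z normalised to -1 to 1, where 1 is 1 m, then the turn, a rotation vector about the tool's x, y, z normalised to -1 to 1, where 1 is 0.5 rad, then the closure, from 0 (fully open) to 1 (shut). In form: [[[x, y, z, wx, wy, wz, jaw], ...]]. A call has 1 to 12 rows; each row is the pose to reach, as a shift and turn from the pose commanded when the call began, along the tool's axes at that moment; what a row does not reach only later rows make up. A row lasts 1/12 s, in which the tool goes at most 41.7 mm and 7.16 degrees, less where a joint would pass 70% of its speed; a pose out of reach is approached as far as the arm can. A call with a number of a shift or a turn outside -1 to 1 is refused whole. A call with a gripper value outside its range is refused whole. The fingers move at their own pace and stop on an object; the grip force is fixed at half the most. Time passes only in rows, so rows that repeat a pose let the fingers close. It gives the time, the measured TCP pose, the force, the opening and the grip force at its end, in the units of the state.
- bot.sense(): the state, without advancing time (a new reading comes with each control period).
- bot.grab_frame(name): name is "side" or "top"; returns a dict with "color" (420x560x3 uint8, blue, green, red), "range_z" (420x560 float32, m along the optical axis (not along the pixel's ray), 0 where there is no reading), "vfov" (degrees; the focal length in pixels is half the picture's height over the tangent of half this angle, whatever the lens; pixels are square), "cx", "cy" (the principal point, pixels), "view" (4x4, takes a point from world to camera coordinates). Camera axes: x right, y up, looking along -z (the intrinsics and any distortion apply to the point x, -y, -z); pixel columns grow to the right and rows downward; lengths in m; the calibration is good to about 2 mm. A picture is of the moment at which its call begins.
- bot.sign_off(): hands the job in; it is judged then, once.
The state is a dict: "time_s": time; "qpos": joint angles; "qvel": joint speeds; "joint_efforts": joint torques, N m; "ee_pos": TCP position; "eef_rot": TCP orientation; "force": force on the tool from outside, world axes, zero at the start; "moment": the same for the moment, N m; "opening": opening from 0.0 (shut) to 1.0 (fully open); "grasp_force": force on a finger pad.
Only numpy, scipy, OpenCV 4.12 (cv2) and the standard library are available. Lean on these libraries where they do the work, as an engineer would, in place of code of your own. Each camera call takes 0.05 s, during which the arm holds its last target. There are 200 camera calls.

## Working session

There is one attempt and no reset: what is moved stays moved. The work goes in short steps, Python scripts to look and compute and a tool call to move; the robot and the scene stay as the last step left them, time stands still between calls to the robot, and variables do not carry over. Pictures are saved under pics/ and viewed, at most 10 in all, crops included, and the job is handed in when it is done.

Besides the shell and the picture viewer there is one more tool, called after "Request:" by a JSON object that holds its "api" and its "payload". send_rows: Moves the arm, as the interface text tells. Its arguments: {"type":"object","properties":{"increments":{"type":"array"}},"required":["increments"]}

```bash
mkdir -p pics; cat > h.py <<'E'
import numpy as np, cv2
from station import bot
from scipy.spatial.transform import Rotation as R
def grab(n):
    f=bot.grab_frame(n); h=f["color"].shape[0]
    f["f"]=h/2/np.tan(np.radians(f["vfov"])/2); return f
def cloud(f):
    z=f["range_z"]; v,u=np.mgrid[:z.shape[0],:z.shape[1]]
    p=np.stack([(u-f["cx"])*z/f["f"],-(v-f["cy"])*z/f["f"],-z,np.ones_like(z)],-1)
    w=p@np.linalg.inv(f["view"]).T
    w[z==0]=np.nan
    return w[...,:3]
E
python3 - <<'E'
from h import *
for n in("top","side"):
    f=grab(n); cv2.imwrite(f"pics/{n}0.png",f["color"]); np.savez(f"{n}0.npz",c=f["color"],w=cloud(f))
    print(n,[ (k,f[k]) for k in f if k not in("color","range_z")], (f["range_z"]==0).mean())
print(bot.sense(),bot.grip_depth)
E
```

```text
top [('vfov', 49.119649182765826), ('cx', 275.5243485653896), ('cy', 210.29735731925052), ('view', array([[-0.00753315, -0.999918  ,  0.01035573, -0.03548202],
       [ 0.99173072, -0.00614387,  0.12818906, -0.64345376],
       [-0.12811492,  0.01123576,  0.99169568, -1.15645763],
       [ 0.        ,  0.        ,  0.        ,  1.        ]])), ('f', np.float64(459.53082158728637))] 0.0038562925170068027
side [('vfov', 49.04642051593213), ('cx', 282.05512331922324), ('cy', 211.77984626686847), ('view', array([[ 0.97631661, -0.21632285, -0.00320937, -0.60800194],
       [ 0.12914588,  0.5708365 ,  0.81084341, -0.09765796],
       [-0.17357193, -0.79205437,  0.58525436, -1.13444918],
       [ 0.        ,  0.        ,  0.        ,  1.        ]])), ('f', np.float64(460.3087047146817))] 0.015216836734693878
{'time_s': 0.1, 'qpos': array([-1.27760881,  0.33277968, -0.06471282,  1.46084614,  0.02158426,
        1.34993073, -0.0885265 ]), 'qvel': array([-0.00039689, -0.00143887,  0.00084554, -0.00252392, -0.00092043,
        0.00164711, -0.00095804]), 'joint_efforts': array([ 6.14042783e-04, -6.26747561e+01,  4.84024559e-02, -3.92427671e+01,
        1.61266472e-02,  6.84513492e-03,  4.73862963e-05]), 'ee_pos': array([0.19405012, 0.59398422, 0.40401884]), 'eef_rot': array([ 1.57237922e-01,  9.87560547e-01, -6.29492681e-04, -8.02229511e-05]), 'force': array([-0.40451946, -0.33517965, -0.50716175]), 'moment': array([0.01517589, 0.05934488, 0.00862616]), 'grasp_force': 0.0, 'opening': 1.0003872431477658} 0.1547
```

View pics/top0.png

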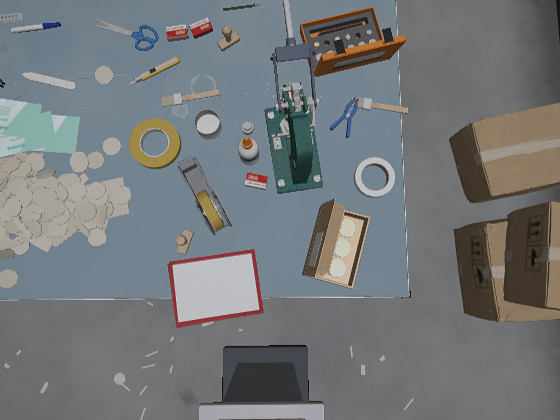

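View pics/side0.png

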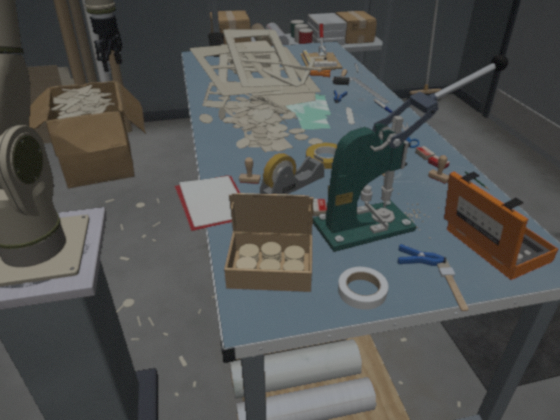

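The top view shows the carton at about (337,243), with the hinge on its left (+y) side and the front to the right (-y). The lid is seen edge-on at (320,240). The side view shows the lid open at (272,213) and the discs inside at (270,257).

```bash
python3 - <<'E'
from h import *
T=np.load("top0.npz"); S=np.load("side0.npz")
w=T["w"]; 
# bounding of carton region in top image
sub=w[190:300,295:375].reshape(-1,3)
rgb=T["c"][190:300,295:375].reshape(-1,3).astype(int)
br=(rgb[:,2]-rgb[:,0]>25)&np.isfinite(sub[:,2])
m=br&(abs(sub[:,2]-0.06)<0.006)
P=sub[m]; rect=cv2.minAreaRect(P[:,:2].astype(np.float32)); print("rim",rect,m.sum(),cv2.boxPoints(rect))
s=S["w"][185:295,220:320].reshape(-1,3); c=S["c"][185:295,220:320].reshape(-1,3).astype(int)
b=(c[:,2]-c[:,0]>20)
s=s[b&np.isfinite(s[:,2])]
m2=abs(s[:,2]-0.06)<0.006
rect=cv2.minAreaRect(s[m2][:,:2].astype(np.float32)); print("side rim",rect,m2.sum(),cv2.boxPoints(rect))
for n,q in(("top",sub[br]),("side",s)):
    for z in np.arange(0.05,0.24,0.01):
        k=q[abs(q[:,2]-z)<0.005]
        if len(k)>3: print(n,round(z,3),len(k),k.min(0)[:2].round(3),k.max(0)[:2].round(3),np.median(k,0)[:2].round(3))
np.savez("pts.npz",t=sub[br],s=s)
E
```

```text
rim ((0.5504072904586792, -0.19518330693244934), (0.12971919775009155, 0.18928514420986176), 74.33160400390625) 322 [[ 0.44176498 -0.23207271]
 [ 0.6240164  -0.28319284]
 [ 0.65904963 -0.1582939 ]
 [ 0.47679818 -0.10717377]]
side rim ((0.5510038137435913, -0.19462251663208008), (0.1343657523393631, 0.1881030946969986), 74.0416488647461) 793 [[ 0.44210568 -0.2333579 ]
 [ 0.6229596  -0.28507468]
 [ 0.659902   -0.15588713]
 [ 0.479048   -0.10417035]]
top 0.05 6 [ 0.45  -0.252] [ 0.645 -0.119] [ 0.524 -0.192]
top 0.06 313 [ 0.442 -0.28 ] [ 0.651 -0.113] [ 0.528 -0.24 ]
top 0.07 69 [ 0.46  -0.273] [ 0.655 -0.11 ] [ 0.568 -0.136]
top 0.08 65 [ 0.476 -0.16 ] [ 0.654 -0.109] [ 0.573 -0.138]
top 0.09 31 [ 0.476 -0.162] [ 0.655 -0.111] [ 0.604 -0.148]
top 0.1 36 [ 0.476 -0.162] [ 0.653 -0.113] [ 0.606 -0.15 ]
top 0.11 38 [ 0.476 -0.166] [ 0.652 -0.114] [ 0.61  -0.152]
top 0.12 35 [ 0.476 -0.165] [ 0.653 -0.115] [ 0.604 -0.152]
top 0.13 43 [ 0.477 -0.168] [ 0.653 -0.118] [ 0.609 -0.155]
top 0.14 38 [ 0.474 -0.169] [ 0.65  -0.119] [ 0.604 -0.155]
top 0.15 43 [ 0.474 -0.171] [ 0.651 -0.12 ] [ 0.5
[... 598 characters left out ...]
0.114] [ 0.575 -0.14 ]
side 0.1 228 [ 0.478 -0.183] [ 0.654 -0.115] [ 0.567 -0.14 ]
side 0.11 234 [ 0.478 -0.186] [ 0.655 -0.118] [ 0.569 -0.142]
side 0.12 240 [ 0.479 -0.188] [ 0.654 -0.119] [ 0.568 -0.143]
side 0.13 241 [ 0.486 -0.189] [ 0.654 -0.121] [ 0.574 -0.146]
side 0.14 249 [ 0.478 -0.189] [ 0.655 -0.121] [ 0.57  -0.147]
side 0.15 257 [ 0.478 -0.191] [ 0.652 -0.122] [ 0.567 -0.147]
side 0.16 279 [ 0.476 -0.193] [ 0.651 -0.124] [ 0.565 -0.148]
side 0.17 271 [ 0.479 -0.175] [ 0.65  -0.123] [ 0.567 -0.151]
side 0.18 154 [ 0.477 -0.178] [ 0.652 -0.125] [ 0.564 -0.152]
side 0.19 31 [ 0.487 -0.19 ] [ 0.631 -0.146] [ 0.591 -0.167]
side 0.2 52 [ 0.489 -0.193] [ 0.628 -0.15 ] [ 0.559 -0.174]
```

```bash
cat >> h.py <<'E'
C=np.array([0.5507,-0.195]); yaw=np.radians(74.2)
ex=np.array([np.cos(yaw),np.sin(yaw)]); ey=np.array([-ex[1],ex[0]])
def tocart(p): 
    d=p[...,:2]-C; return np.stack([d@ex,d@ey,p[...,2]],-1)
def fromcart(x,y,z): return np.r_[C+x*ex+y*ey,z]
def prof(f,ymax=.05,x0=-.08):
    q=tocart(cloud(f)).reshape(-1,3); q=q[np.isfinite(q).all(1)]
    q=q[(abs(q[:,1])<ymax)&(q[:,0]>x0)&(q[:,0]<.12)&(q[:,2]>.052)&(q[:,2]<.24)]
    return q
E
python3 - <<'E'
from h import *
D=np.load("pts.npz")
for n in "ts":
    q=tocart(D[n]); q=q[(abs(q[:,1])<.06)&(q[:,0]>.0)&(q[:,0]<.14)]
    for z in np.arange(0.06,0.22,0.008):
        k=q[abs(q[:,2]-z)<0.004]
        if len(k)>3: print(n,round(z,3),len(k),np.percentile(k[:,0],[5,50,95]).round(4))
r=R.from_quat(bot.sense()["eef_rot"]); print(r.as_matrix().round(3))
E
```

```text
t 0.06 10 [0.0639 0.0642 0.0645]
t 0.068 34 [0.0626 0.0636 0.0643]
t 0.076 30 [0.0614 0.0623 0.0631]
t 0.084 30 [0.0604 0.0612 0.0622]
t 0.092 9 [0.0595 0.06   0.0603]
t 0.1 17 [0.0575 0.0587 0.0596]
t 0.108 13 [0.0567 0.0572 0.0584]
t 0.116 14 [0.0553 0.0562 0.0568]
t 0.124 10 [0.0545 0.0552 0.0558]
t 0.132 16 [0.0529 0.0539 0.0547]
t 0.14 11 [0.052  0.0526 0.0532]
t 0.148 17 [0.0508 0.0515 0.0523]
t 0.156 25 [0.0494 0.05   0.0509]
t 0.164 27 [0.0481 0.049  0.0499]
t 0.172 16 [0.0478 0.0484 0.049 ]
t 0.18 119 [0.0402 0.0444 0.0467]
t 0.188 254 [0.0313 0.0372 0.0439]
t 0.196 269 [0.0209 0.0269 0.0329]
t 0.204 45 [0.0204 0.0219 0.0255]
s 0.06 133 [0.0608 0.0636 0.0661]
s 0.068 116 [0.0603 0.0626 0.0649]
s 0.076 116 [0.059  0.0616 0.0641]
s 0.084 122 [0.0582 0.06   0.0623]
s 0.092 129 [0.0563 0.0591 0.0612]
s 0.1 122 [0.0556 0.0579 0.0602]
s 0.108 133 [0.0544 0.0567 0.0592]
s 0.116 131 [0.0529 0.0553 0.0576]
s 0.124 124 [0.0518 0.054  0.0564]
s 0.132 138 [0.0502 0.0528 0.055 ]
s 0.14 132 [0.0495 0.0515 0.0536]
s 0.148 143 [0.0479 0.0506 0.0525]
s 0.156 149 [0.0472 0.0494 0.0517]
s 0.164 137 [0.0458 0.0481 0.0507]
s 0.172 140 [0.0443 0.0467 0.0491]
s 0.18 81 [0.042  0.0454 0.0478]
s 0.188 25 [0.0303 0.0361 0.0403]
s 0.196 23 [0.0212 0.0237 0.0296]
s 0.204 21 [0.0187 0.0215 0.0221]
[[-0.951  0.311 -0.   ]
 [ 0.311  0.951 -0.001]
 [-0.    -0.001 -1.   ]]
```

```bash
cat >> h.py <<'E'
def row(p,yang,p0=None,r0=None):
    """increments from current pose to TCP p, tool down, tool y at world angle yang (rad)"""
    s=bot.sense(); p0=s["ee_pos"] if p0 is None else p0
    r0=R.from_quat(s["eef_rot"]) if r0 is None else r0
    y=np.array([np.cos(yang),np.sin(yang),0]); z=np.array([0,0,-1.]); x=np.cross(y,z)
    r1=R.from_matrix(np.stack([x,y,z],1))
    print("row",(r0.inv().apply(np.asarray(p)-p0)).round(4),((r0.inv()*r1).as_rotvec()/.5).round(3),"dist",np.linalg.norm(np.asarray(p)-p0).round(3))
    return np.asarray(p,float),r1
E
python3 - <<'E'
from h import *
a=np.radians(71.9); yf=yaw-np.pi/2
print(yf, fromcart(.013,0,.4), fromcart(.1,0,.4))
p=r=None
for b,ya in((.8,a-.49),(.35,a-.98),(-.05,a-1.4)):
    p,r=row([.6*np.cos(b),.6*np.sin(b),.46],ya,p,r)
p,r=row(fromcart(.013,0,.42),yf,p,r)
E
```

```text
-0.275762021815104 [ 0.55423964 -0.18249117  0.4       ] [ 0.57792802 -0.0987782   0.4       ]
row [-0.2637 -0.086  -0.0559] [-0.002  0.001  0.98 ] dist 0.283
row [-0.2629 -0.0505  0.    ] [0.   0.   0.98] dist 0.268
row [-0.2365 -0.0297  0.    ] [0.   0.   0.84] dist 0.238
row [-0.1574 -0.0225  0.04  ] [0.    0.    0.261] dist 0.164
```

Request:
{"api": "send_rows", "payload": {"increments": [[[-0.03,-0.01,-0.02,0,0,0.11,1],[-0.068,-0.022,-0.04,0,0,0.25,1],[-0.107,-0.035,-0.055,0,0,0.4,1],[-0.146,-0.048,-0.055,0,0,0.55,1],[-0.185,-0.06,-0.055,0,0,0.7,1],[-0.225,-0.073,-0.055,0,0,0.85,1],[-0.264,-0.086,-0.055,0,0,0.98,1]]]}}

```text
time_s: 0.68
ee_pos: [0.4171, 0.4307, 0.4597]
eef_rot: [0.394, 0.919, -0.0, -0.0]
force: [0.2, 0.9, -0.8]
opening: 0.01
grasp_force: 0.0
```

Request:
{"api": "send_rows", "payload": {"increments": [[[-0.038,-0.007,0,0,0,0.14,1],[-0.075,-0.014,0,0,0,0.28,1],[-0.113,-0.022,0,0,0,0.42,1],[-0.15,-0.029,0,0,0,0.56,1],[-0.188,-0.036,0,0,0,0.7,1],[-0.225,-0.043,0,0,0,0.84,1],[-0.263,-0.05,0,0,0,0.98,1]]]}}

```text
time_s: 1.27
ee_pos: [0.5624, 0.2062, 0.4595]
eef_rot: [0.605, 0.796, -0.0, -0.0]
force: [0.3, 0.5, -0.7]
opening: 0.002
grasp_force: 0.0
```

Request:
{"api": "send_rows", "payload": {"increments": [[[-0.038,-0.005,0,0,0,0.14,1],[-0.075,-0.01,0,0,0,0.28,1],[-0.113,-0.015,0,0,0,0.42,1],[-0.15,-0.02,0,0,0,0.56,1],[-0.188,-0.024,0,0,0,0.7,1],[-0.22,-0.028,0,0,0,0.8,1],[-0.237,-0.03,0,0,0,0.84,1],[-0.237,-0.03,0,0,0,0.84,1]]]}}

```text
time_s: 1.93
ee_pos: [0.5973, -0.0332, 0.4596]
eef_rot: [0.759, 0.651, -0.001, 0.001]
force: [-0.5, -0.9, -0.4]
opening: -0.0
grasp_force: 0.0
```

```bash
python3 - <<'E'
from h import *
s=bot.sense();print(s["time_s"],s["ee_pos"],s["opening"],s["qpos"].round(2),s["force"])
row(fromcart(.013,0,.405),yaw-np.pi/2)
E
```

```text
1.9333 [ 0.59725132 -0.03316419  0.45959681] -0.000406333470906363 [-0.46  0.27  0.55  1.48 -0.14  1.44 -0.06] [-0.473561   -0.91818988 -0.35816219]
row [-0.154  -0.0199  0.0549] [0.    0.004 0.247] dist 0.165
```

Request:
{"api": "send_rows", "payload": {"increments": [[[-0.035,-0.005,0,0,0,0.08,1],[-0.07,-0.01,0,0,0,0.15,1],[-0.105,-0.014,0,0,0,0.2,1],[-0.135,-0.018,0.01,0,0,0.24,1],[-0.15,-0.02,0.03,0,0,0.247,1],[-0.154,-0.02,0.05,0,0.004,0.247,1],[-0.154,-0.02,0.055,0,0.004,0.247,1],[-0.154,-0.02,0.055,0,0.004,0.247,1]]]}}

```text
time_s: 2.6
ee_pos: [0.5555, -0.1762, 0.4032]
eef_rot: [0.795, 0.607, -0.0, -0.002]
force: [-0.6, 0.9, -0.0]
opening: 0.0
grasp_force: 0.0
```

```bash
python3 - <<'E'
from h import *
f=grab("side"); cv2.imwrite("pics/s1.png",cv2.resize(f["color"][90:310,170:370],None,fx=2.7,fy=2.7))
s=bot.sense();print(s["time_s"],s["ee_pos"],tocart(s["ee_pos"]),s["force"])
E
```

```text
2.65 [ 0.55589555 -0.17615559  0.40452166] [1.95470758e-02 1.31710788e-04 4.04521664e-01] [ 0.60852203  0.90014591 -0.16558412]
```

View pics/s1.png

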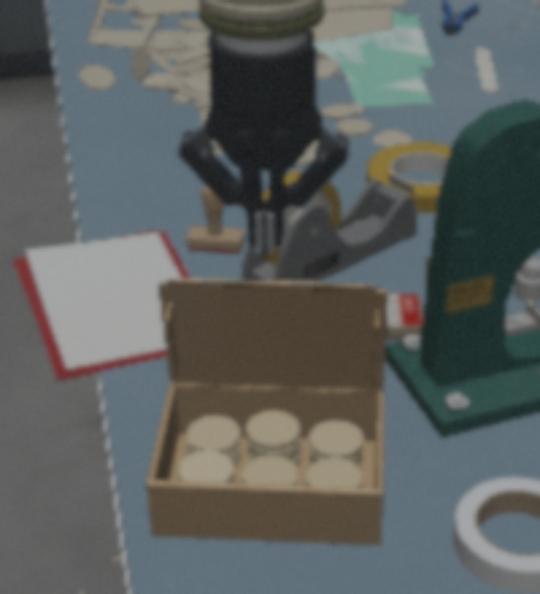

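The crop shows the shut fingertips at (262,250), centred above the lid and flap at (272,285). The gripper sits about 6 mm too far back.

Request:
{"api": "send_rows", "payload": {"increments": [[[-0.006,0,0.01,0,0,0,1],[-0.006,0,0.02,0,0,0,1],[-0.006,0,0.028,0,0,0,1],[-0.006,0,0.035,0,0,0,1],[-0.006,0,0.042,0,0,0,1],[-0.006,0,0.048,0,0,0,1],[-0.006,0,0.053,0,0,0,1],[-0.006,0,0.057,0,0,0,1],[-0.006,0,0.06,0,0,0,1],[-0.006,0,0.063,0,0,0,1],[-0.006,0,0.065,0,0,0,1],[-0.006,0,0.065,0,0,0,1]]]}}

```text
time_s: 3.65
ee_pos: [0.5537, -0.184, 0.3399]
eef_rot: [0.796, 0.606, 0.001, -0.0]
force: [-1.0, -0.6, 2.2]
opening: 0.002
grasp_force: 0.6
```

```bash
cat >> h.py <<'E'
def lidprof():
    q=np.concatenate([prof(grab(n),.08) for n in("top","side")])
    q=q[(abs(q[:,1])>.035)]
    for z in np.arange(0.056,0.215,0.008):
        k=q[(abs(q[:,2]-z)<0.004)]
        if len(k)>5: print(round(z,3),len(k),np.percentile(k[:,0],[5,50,95]).round(4))
E
python3 - <<'E'
from h import *
s=bot.sense();print(s["time_s"],tocart(s["ee_pos"]),s["force"])
lidprof()
E
```

```text
3.65 [1.14450998e-02 9.10216295e-05 3.39906650e-01] [-1.04766125 -0.56092737  2.19152854]
0.056 236 [-0.0652 -0.0573  0.0659]
0.064 174 [-0.0648  0.062   0.0652]
0.072 116 [0.0604 0.0627 0.0646]
0.08 112 [0.0594 0.0619 0.0639]
0.088 107 [0.0593 0.0611 0.0628]
0.096 112 [0.0572 0.0601 0.0618]
0.104 134 [0.0571 0.0593 0.0617]
0.112 116 [0.0557 0.0586 0.0605]
0.12 128 [0.055  0.0578 0.0599]
0.128 118 [0.0543 0.0568 0.0586]
0.136 132 [0.053  0.0557 0.0579]
0.144 104 [0.0528 0.0552 0.0567]
0.152 28 [0.0525 0.0548 0.0557]
0.16 25 [0.0531 0.0541 0.0548]
0.168 163 [0.0219 0.0269 0.0534]
0.176 548 [0.0279 0.038  0.0508]
0.184 229 [0.042  0.0484 0.0523]
```

Request:
{"api": "send_rows", "payload": {"increments": [[[0,0,-0.02,0,0,0,1],[0,0,-0.05,0,0,0,1],[0.005,0,-0.07,0,0,0,1],[0.03,0,-0.075,0,0,0,1],[0.06,0,-0.075,0,0,0,1],[0.078,0,-0.075,0,0,0,1],[0.08,0,-0.06,0,0,0,1],[0.08,0,-0.035,0,0,0,1],[0.08,0,-0.01,0,0,0,1],[0.08,0,0.01,0,0,0,1],[0.08,0,0.015,0,0,0,1],[0.08,0,0.015,0,0,0,1]]]}}

```text
time_s: 4.75
ee_pos: [0.5747, -0.1061, 0.3237]
eef_rot: [0.795, 0.606, -0.0, -0.001]
force: [0.2, -0.4, -0.1]
opening: 0.001
grasp_force: 0.0
```

```bash
python3 - <<'E'
from h import *
s=bot.sense();print(s["time_s"],tocart(s["ee_pos"]),s["force"],R.from_quat(s["eef_rot"]).as_matrix().round(3))
q=np.concatenate([prof(grab(n),.08) for n in("top","side")])
q=q[abs(q[:,1])<.075]
l=q[(q[:,2]>.075)&(q[:,2]<.15)&(q[:,0]<.07)&(q[:,0]>.045)]; print("lid slope",np.polyfit(l[:,2],l[:,0],1))
fl=q[(q[:,2]>.15)&(q[:,2]<.195)&(q[:,0]<.047)&(q[:,0]>.0)]; print("flap",len(fl),np.polyfit(fl[:,0],fl[:,2],1),fl.min(0),fl.max(0))
E
```

```text
4.75 [0.0920727  0.00114883 0.32368187] [ 0.18227143 -0.35146588 -0.07315256] [[ 0.265  0.964 -0.002]
 [ 0.964 -0.265  0.002]
 [ 0.001 -0.003 -1.   ]]
lid slope [-0.10881071  0.07027838]
flap 763 [0.46426007 0.15906418] [ 0.02060617 -0.07478062  0.1656395 ] [0.04699191 0.07488673 0.18395315]
```

```bash
cat > traj.py <<'E'
from h import *
import sys
t0,t1,n,s=map(float,sys.argv[1:5]); st=bot.sense(); c=tocart(st["ee_pos"]); 
for t in np.linspace(t0,t1,int(n)+1)[1:]:
    x=.0635-s*np.cos(t)+.0015*np.sin(t)+.011; z=.0615+s*np.sin(t)+.0015*np.cos(t)+.173
    print(round(t,2),[round(x-c[0],4),0,round(c[2]-z,4)])
E
python3 traj.py 1.5 0.75 11 .1
```

```text
1.43 [np.float64(-0.0298), 0, np.float64(-0.0077)]
1.36 [np.float64(-0.0365), 0, np.float64(-0.0067)]
1.3 [np.float64(-0.0431), 0, np.float64(-0.0051)]
1.23 [np.float64(-0.0497), 0, np.float64(-0.0032)]
1.16 [np.float64(-0.056), 0, np.float64(-0.0007)]
1.09 [np.float64(-0.0622), 0, np.float64(0.0021)]
1.02 [np.float64(-0.0682), 0, np.float64(0.0054)]
0.95 [np.float64(-0.074), 0, np.float64(0.009)]
0.89 [np.float64(-0.0795), 0, np.float64(0.0131)]
0.82 [np.float64(-0.0846), 0, np.float64(0.0175)]
0.75 [np.float64(-0.0895), 0, np.float64(0.0222)]
```

Request:
{"api": "send_rows", "payload": {"increments": [[[-0.015,0,-0.007,0,0,0,1],[-0.029,0,-0.007,0,0,0,1],[-0.036,0,-0.006,0,0,0,1],[-0.043,0,-0.005,0,0,0,1],[-0.05,0,-0.003,0,0,0,1],[-0.056,0,-0.001,0,0,0,1],[-0.062,0,0.002,0,0,0,1],[-0.068,0,0.005,0,0,0,1],[-0.074,0,0.009,0,0,0,1],[-0.08,0,0.013,0,0,0,1],[-0.085,0,0.0175,0,0,0,1],[-0.09,0,0.022,0,0,0,1]]]}}

```text
time_s: 5.85
ee_pos: [0.5509, -0.1936, 0.302]
eef_rot: [0.795, 0.606, 0.001, -0.001]
force: [0.2, 0.4, -0.4]
opening: -0.005
grasp_force: 0.2
```

```bash
python3 - <<'E'
from h import *
s=bot.sense();print(s["time_s"],tocart(s["ee_pos"]),s["force"])
q=np.concatenate([prof(grab(n),.085) for n in("top","side")])
q=q[abs(q[:,1])>.035]
l=q[(q[:,2]>.075)&(q[:,2]<.13)&(q[:,0]>-.01)]; p=np.polyfit(l[:,0],l[:,2],1);print("lid",p,np.arctan(-p[0]))
l=q[(q[:,0]<-.0)&(q[:,2]>.075)]
for x in np.arange(-.07,0,.006):
    k=l[abs(l[:,0]-x)<.003]
    if len(k)>3: print(x.round(3),len(k),np.percentile(k[:,2],[5,50,95]).round(3))
f=grab("side"); cv2.imwrite("pics/s2.png",cv2.resize(f["color"][120:310,180:350],None,fx=3,fy=3))
E
python3 traj.py .7 0.1 9 .1
```

```text
5.85 [1.44692229e-03 1.69721015e-04 3.02044661e-01] [ 0.15456473  0.42262046 -0.36941869]
lid [-0.89261702  0.12193235] 0.7287211027067313
-0.04 33 [0.116 0.119 0.122]
-0.034 253 [0.115 0.123 0.133]
-0.028 307 [0.126 0.136 0.145]
-0.022 82 [0.135 0.143 0.145]
-0.01 223 [0.19  0.21  0.234]
-0.004 113 [0.201 0.222 0.235]
0.63 [np.float64(-0.0067), 0, np.float64(0.0072)]
0.57 [np.float64(-0.0106), 0, np.float64(0.0127)]
0.5 [np.float64(-0.0141), 0, np.float64(0.0184)]
0.43 [np.float64(-0.0172), 0, np.float64(0.0243)]
0.37 [np.float64(-0.0198), 0, np.float64(0.0304)]
0.3 [np.float64(-0.0221), 0, np.float64(0.0366)]
0.23 [np.float64(-0.024), 0, np.float64(0.043)]
0.17 [np.float64(-0.0254), 0, np.float64(0.0495)]
0.1 [np.float64(-0.0264), 0, np.float64(0.0561)]
```

View pics/s2.png

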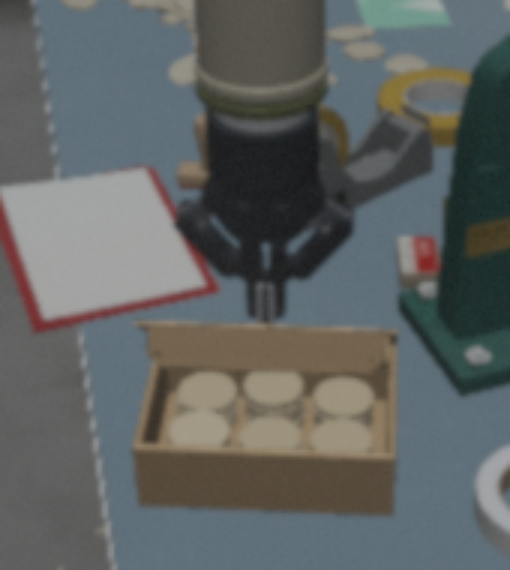

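The crop shows the lid at about 0.73 rad, with its crease at row 325. The flap hangs inward at (270,345), and its edge at x = -40 mm clears the front wall.

Request:
{"api": "send_rows", "payload": {"increments": [[[-0.007,0,0.007,0,0,0,1],[-0.0105,0,0.0125,0,0,0,1],[-0.014,0,0.0185,0,0,0,1],[-0.017,0,0.0245,0,0,0,1],[-0.02,0,0.0305,0,0,0,1],[-0.022,0,0.0365,0,0,0,1],[-0.024,0,0.043,0,0,0,1],[-0.0255,0,0.0495,0,0,0,1],[-0.0265,0,0.056,0,0,0,1],[-0.0265,0,0.056,0,0,0,1]]]}}

```text
time_s: 6.83
ee_pos: [0.5436, -0.2185, 0.245]
eef_rot: [0.795, 0.606, 0.0, -0.001]
force: [-0.3, 0.8, 0.0]
opening: -0.003
grasp_force: 0.0
```

```bash
python3 - <<'E'
from h import *
s=bot.sense();print(s["time_s"],tocart(s["ee_pos"]),s["force"])
q=prof(grab("top"),.09)
q=q[(abs(q[:,1])>.045)&(q[:,2]<.09)]
for x in np.arange(-.07,.07,.008):
    k=q[abs(q[:,0]-x)<.004]
    if len(k)>3: print(x.round(3),len(k),np.percentile(k[:,2],[5,50,95]).round(3))
E
python3 traj.py .1 -0.02 6 .105
```

```text
6.8333 [-0.02450864  0.00039598  0.24502497] [-0.27309318  0.84100047  0.00102455]
-0.03 4 [0.069 0.071 0.072]
-0.022 34 [0.067 0.071 0.074]
-0.014 54 [0.067 0.07  0.074]
-0.006 89 [0.066 0.069 0.073]
0.002 116 [0.066 0.069 0.073]
0.01 113 [0.064 0.068 0.071]
0.018 111 [0.064 0.068 0.071]
0.026 113 [0.063 0.067 0.07 ]
0.034 113 [0.062 0.066 0.07 ]
0.042 112 [0.062 0.065 0.069]
0.05 112 [0.061 0.065 0.068]
0.058 116 [0.06  0.064 0.068]
0.066 42 [0.056 0.062 0.067]
0.08 [np.float64(-0.0056), 0, np.float64(0.0014)]
0.06 [np.float64(-0.0058), 0, np.float64(0.0034)]
0.04 [np.float64(-0.0059), 0, np.float64(0.0055)]
0.02 [np.float64(-0.006), 0, np.float64(0.0076)]
0.0 [np.float64(-0.0061), 0, np.float64(0.0097)]
-0.02 [np.float64(-0.0061), 0, np.float64(0.0118)]
```

Request:
{"api": "send_rows", "payload": {"increments": [[[-0.004,0,-0.006,0,0,0,1],[-0.015,0,-0.006,0,0,0,1],[-0.015,0,-0.001,0,0,0,1],[-0.015,0,0.002,0,0,0,1],[-0.015,0,0.004,0,0,0,1],[-0.015,0,0.006,0,0,0,1],[-0.015,0,0.008,0,0,0,1],[-0.015,0,0.0095,0,0,0,1],[-0.015,0,0.0095,0,0,0,1]]]}}

```text
time_s: 7.63
ee_pos: [0.5402, -0.2327, 0.2367]
eef_rot: [0.795, 0.606, 0.001, -0.001]
force: [0.2, 0.1, 0.3]
opening: 0.003
grasp_force: 0.0
```

```bash
python3 - <<'E'
from h import *
s=bot.sense();print(s["time_s"],tocart(s["ee_pos"]),s["force"])
E
```

```text
7.6333 [-3.91719505e-02 -1.55556044e-04  2.36723920e-01] [0.23178421 0.11177803 0.26141763]
```

Request:
{"api": "send_rows", "payload": {"increments": [[[0,0,0.001,0,0,0,1],[0,0,0.002,0,0,0,1],[0,0,0.002,0,0,0,1]]]}}

```text
time_s: 7.88
ee_pos: [0.5404, -0.233, 0.2361]
eef_rot: [0.795, 0.606, 0.001, -0.001]
force: [-4.3, 2.8, 11.9]
opening: -0.002
grasp_force: 5.7
```

Request:
{"api": "send_rows", "payload": {"increments": [[[0,0,0.0005,0,0,0,1],[0,0,0.001,0,0,0,1],[0,0,0.001,0,0,0,1]]]}}

```text
time_s: 8.13
ee_pos: [0.5404, -0.233, 0.2357]
eef_rot: [0.795, 0.606, 0.001, -0.001]
force: [-7.2, 2.8, 18.6]
opening: 0.0
grasp_force: 9.1
```

Request:
{"api": "send_rows", "payload": {"increments": [[[0,0,-0.01,0,0,0,1],[0,0,-0.04,0,0,0,1],[0,0,-0.08,0,0,0,1],[0,0,-0.12,0,0,0,1],[0.03,0,-0.15,0,0,0,1],[0.07,0,-0.18,0,0,0,1],[0.11,0,-0.19,0,0,0,1],[0.15,0,-0.19,0,0,0,1],[0.19,0,-0.19,0,0,0,1],[0.22,0,-0.19,0,0,0,1],[0.24,0,-0.19,0,0,0,1],[0.24,0,-0.19,0,0,0,1]]]}}

```text
time_s: 9.13
ee_pos: [0.6045, 0.0044, 0.4241]
eef_rot: [0.793, 0.609, 0.001, -0.002]
force: [-0.1, -0.0, -1.5]
opening: -0.0
grasp_force: 0.0
```

```bash
python3 - <<'E'
from h import *
ft=grab("top"); fs=grab("side")
a=cv2.resize(ft["color"][180:305,290:390],(400,500)); b=cv2.resize(fs["color"][200:300,215:330],(400,348))
im=np.zeros((500,800,3),np.uint8); im[:,:400]=a; im[:348,400:]=b; cv2.imwrite("pics/end.png",im)
q=prof(ft,.11,-.08); q=q[(q[:,2]<.09)]
for x in np.arange(-.07,.07,.01):
    k=q[(abs(q[:,0]-x)<.005)&(abs(q[:,1])<.08)]
    if len(k)>3: print(x.round(3),len(k),np.percentile(k[:,2],[5,50,95]).round(4))
w=cloud(ft).reshape(-1,3); w=w[(abs(w[:,2]-.061)<.008)&(np.linalg.norm(w[:,:2]-C,axis=1)<.15)]
print(cv2.minAreaRect(w[:,:2].astype(np.float32)))
s=bot.sense();print(s["time_s"],tocart(s["ee_pos"]),s["force"])
E
```

```text
-0.07 15 [0.056  0.058  0.0595]
-0.06 213 [0.0549 0.0613 0.0659]
-0.05 252 [0.0602 0.0637 0.0676]
-0.04 244 [0.0605 0.0636 0.0673]
-0.03 249 [0.0601 0.0637 0.0672]
-0.02 248 [0.0603 0.0642 0.0676]
-0.01 247 [0.0603 0.0643 0.0673]
0.0 254 [0.0602 0.064  0.0673]
0.01 243 [0.0604 0.0638 0.0675]
0.02 246 [0.0604 0.0642 0.0677]
0.03 251 [0.0603 0.0641 0.0676]
0.04 245 [0.0602 0.0634 0.0673]
0.05 251 [0.06   0.0638 0.0671]
0.06 250 [0.0585 0.0636 0.0672]
((0.5496622920036316, -0.19526943564414978), (0.13035818934440613, 0.18952666223049164), 74.17891693115234)
9.2333 [0.20076926 0.00168225 0.42446344] [ 0.19834464 -0.37160596 -0.30275027]
```

View pics/end.png

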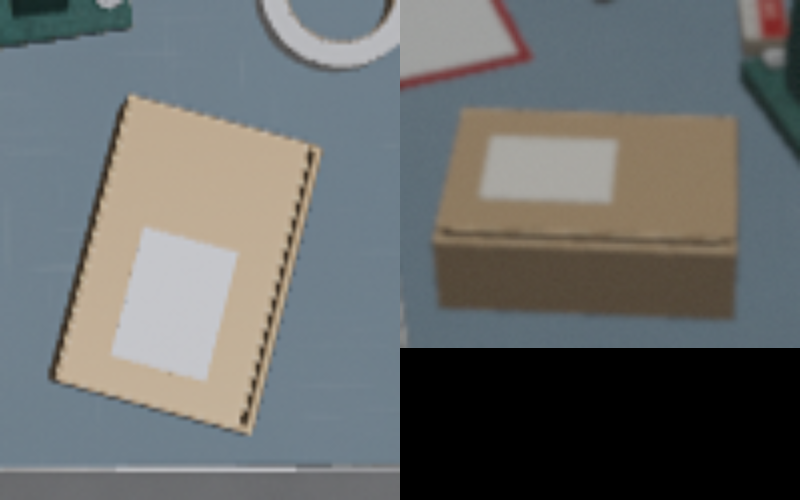

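The picture shows the lid lying flat and level at about 64 mm. The flap is out of sight, tucked behind the front lip at (285,290), and the carton has not moved.

```bash
python3 -c "
from station import bot
print(bot.sign_off())"
```

```text
the job is handed in; nothing more can be done
None
```

The mailer is closed: lid flat, flap folded in and out of sight behind the front lip, carton within about 1 mm of where it started; the arm stayed clear of the stamp, tape and staple box, and the job was handed in at about 9 s.

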